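# Snap the parts box shut

## Robot

A 6-joint arm with a two-finger parallel gripper is mounted at the origin on a cart in front of the work surface, level with it; the furniture and walls round the work are solid. World frame = base frame: x ahead of the robot, y to its left, z up, the work surface at z = 0. Lengths are in m, angles in rad, forces in N, time in s.
With the tool pointing down it reaches from about 0.3 to 0.875 m from the base axis. Payload 6.4 kg.
Tool frame: the origin (TCP) lies midway between the tips of the shut fingers; the grasp point (between the pads) lies 19 mm behind it; z points along the fingers, y is the direction in which the jaws open and shut (so a half turn about z gives the same grasp; the last joint's range is limited). The gripper opens to 88 mm and grips with 3 to 60 N. Pads are 18 mm wide; open, the fingers measure 123 mm over their backs; the gripper's body (75 mm by 187 mm) begins 45 mm behind the grasp point.
Start: joints at [-1.332, 0.181, 1.607, -0, 1.354, -0.206], TCP at [0.247, -0.519, 0.239] pointing down, gripper open.
Joint ranges: [-2.99, 2.99], [-0.89, 2.07], [0.3, 2.58], [-1.14, 4.28], [0, 2.63], [-3.12, 3.12]. Speed limits (rad/s): [2.57, 2.57, 3.01, 3.14, 3.14, 3.14].

## Interface

Orientations are given as a 3x3 rotation matrix whose columns are the frame's x, y, z axes.
In Python, from rig import env gives the robot as it stands.
- The arm moves only by the tool send_rows, never from a script. Its arguments are lists of equal length, an entry for each row: "delta_pos": the shift along the tool's x, y, z scaled (see below), a list of three; "angular": the turn, a rotation vector about the tool's x, y, z scaled (see below), a list of three. A call has 1 to 10 rows; each row shifts and turns the commanded pose from where the row before left it, along the tool's axes as they then stand; what a row does not reach is not made up. The controller multiplies each number of a shift by 25 cm and each number of a turn by 60 degrees. A row lasts 1/12 s, in which the tool goes at most 41.7 mm and 7.16 degrees, less where a joint would pass 70% of its speed; a pose out of reach is approached as far as the arm can. A call with a number of a shift or a turn outside -1 to 1 is refused whole. A call with a gripper value outside its range is refused whole. "hand" is the closure, from 0 (fully open) to 1 (shut), set as the call begins (left out, the last holds). The fingers move at their own pace and stop on an object; "force" is the grip in N (left out, the last holds). Time passes only in rows, so rows that do not move let the fingers close. It gives the time, the measured TCP pose, the force and the opening at its end, in the units of the state.
- env.sense(): the state, without advancing time (a new reading comes with each control period).
- env.read_camera(name): name is "scene" or "top" or "wrist"; returns a dict with "color" (384x512x3 uint8, blue, green, red), "intrinsics" (3x3 intrinsics, pixels), "dist" ([k1, k2, p1, p2, k3] as OpenCV has them; the pictures are not rectified), "pose" (4x4, takes a point from camera to world coordinates). Camera axes: x right, y up, looking along -z (the intrinsics and any distortion apply to the point x, -y, -z); pixel columns grow to the right and rows downward; lengths in m; the calibration is good to about 2 mm. A picture is of the moment at which its call begins. There is no depth.
- env.job_done(): hands the job in, once; it reports no verdict.
Trained networks look in a picture, given as the dict that the camera call returned (one of the last four; its "shot" number tells which), for a name from the list of things; names that differ only in an ending like _2 or _b are one class to them, and where a whole thing is asked for, a point or a joint stands for the part that bears it (a point fixed in the world has none). Each returns a list of dicts, best first, with "p" (0 to 1); they miss things now and then, are a little off and sometimes report something else, mostly with a low value. They report only what shows in the picture. A call takes as long as a camera call.
- env.search_frame(name, picture): "rect" ([left, top, right, bottom] in pixels, round what is visible of it).
- env.regions_of(name, picture): "region" (384x512 bool, what is visible of it) and "rect" ([left, top, right, bottom] in pixels, round what is visible of it).
The state is a dict: "time": time; "joint_pos": joint angles; "joint_vel": joint speeds; "effort": joint torques, N m; "position": TCP position; "eef_rot": TCP orientation; "ft_force": force on the tool from outside, world axes, zero at the start; "moment": the same for the moment, N m; "gripper_width": opening from 0.0 (shut) to 1.0 (fully open).
Only numpy, scipy, OpenCV 4.12 (cv2) and the standard library are available. Lean on these libraries where they do the work, as an engineer would, in place of code of your own. Each camera call takes 0.05 s, during which the arm holds its last target. There are 200 camera calls.

## Task

The lid of the parts box is on, but the rim sections along its four edges still stand up. Press the rim down section by section, all the way round, until all four have clicked shut and stay flush with the lid. Only press: leave the box standing where it is and do not pick up or knock anything, including the brass weight standing on the lid.

Things in the scene. Friction and masses are not known exactly. Their poses are not given: they have to be found in the camera images.
- parts_box: plastic parts box, white tub, dark grey snap lid, 132 x 192 mm (its x, y) and 70 mm high, about 0.8 kg, loose on the table. Origin: centre of underside; z up. Each lid edge is a rim section (front, back 122 mm long; left, right 62 mm) hinged 35 mm in from the edge, its outer edge about 10 mm proud until pressed home. Middle panel (62 x 122 mm) and corners are fixed, top 70 mm above the table.
- front_pad (a point): the ribbed pressing place of the front rim section, on the long side that faces the robot (-x of the box): on its top face at mid length, 26 mm out from its hinge line and 9 mm in from its outer edge; it moves with the section and is 70 mm above the table when the section is shut, about 78 mm when it stands open.
- back_pad (a point): the ribbed pressing place of the back rim section, on the long side away from the robot (+x of the box): on its top face at mid length, 26 mm out from its hinge line and 9 mm in from its outer edge; it moves with the section and is 70 mm above the table when the section is shut, about 78 mm when it stands open.
- left_pad (a point): the ribbed pressing place of the left rim section, on the short side to the robot's left (+y of the box): on its top face at mid length, 26 mm out from its hinge line and 9 mm in from its outer edge; it moves with the section and is 70 mm above the table when the section is shut, about 78 mm when it stands open.
- right_pad (a point): the ribbed pressing place of the right rim section, on the short side to the robot's right (-y of the box): on its top face at mid length, 26 mm out from its hinge line and 9 mm in from its outer edge; it moves with the section and is 70 mm above the table when the section is shut, about 78 mm when it stands open.
- rim_front (a joint): hinge angle of the front rim section: 0 = standing open; 0.30 = shut, flush with the lid. Pushing down on its pad it resists with about 8 to 10 N at first, less towards half-way (0.15); past that a spring catch snaps it shut and keeps it there; let go before that and it springs open again. A hard stop ends the travel at 0.30.
- rim_back (a joint): hinge angle of the back rim section: 0 = standing open; 0.30 = shut, flush with the lid. Pushing down on its pad it resists with about 8 to 10 N at first, less towards half-way (0.15); past that a spring catch snaps it shut and keeps it there; let go before that and it springs open again. A hard stop ends the travel at 0.30.
- rim_left (a joint): hinge angle of the left rim section: 0 = standing open; 0.30 = shut, flush with the lid. Pushing down on its pad it resists with about 8 to 10 N at first, less towards half-way (0.15); past that a spring catch snaps it shut and keeps it there; let go before that and it springs open again. A hard stop ends the travel at 0.30.
- rim_right (a joint): hinge angle of the right rim section: 0 = standing open; 0.30 = shut, flush with the lid. Pushing down on its pad it resists with about 8 to 10 N at first, less towards half-way (0.15); past that a spring catch snaps it shut and keeps it there; let go before that and it springs open again. A hard stop ends the travel at 0.30.
- weight_2: small brass check weight with a neck, 23 mm diameter, 36 mm high, standing on the middle panel of the lid; origin at the centre of its underside. To be left standing.
- card_pack_1: banded pack of cards, 56 x 86 x 23 mm, lying left of the box; origin at the centre of its underside. A bystander.
- eraser: eraser block, 23 x 55 x 15 mm, in front of the box; origin at the centre of its underside. A bystander.
- marker_1: felt marker, 18 x 135 x 20 mm, lying right of the box; origin at the centre of its underside. A bystander.
- tape_roll: roll of brown packing tape lying flat, 104 mm across, 48 mm high, far right; origin at the centre of its underside. A bystander.
- spanner: open spanner, 34 x 208 x 8 mm, lying far left; origin at the centre of its underside. A bystander.
- glue_stick: glue stick standing on its base, 24 mm diameter, 86 mm high, far left; origin at the centre of its underside. A bystander.

How it is judged:
At the end, for the whole second after the job is handed in: All four rim sections are shut (hinge angles above 0.25 rad of 0.30, outer edge within about 2 mm of flush) and stay so; the box is at rest within 30 mm of where it stood; the brass weight still stands on the lid (value of joint each of rim_front, rim_back, rim_left, rim_right above 0.25 rad and distance of parts_box from where it was at the start of the episode below 0.03 m and linear speed of parts_box below 0.02 m/s and angle between weight_2's own z axis and vertical below 0.3 rad and z of weight_2 in the frame of parts_box above 0.06 m); the robot touches nothing.
It fails at once if the box is shoved more than 30 mm away (distance of parts_box from where it was at the start of the episode above 0.03 m).
It fails at once if the box is lifted or tipped (height (world z) of parts_box above 0.012 m or angle between parts_box's own z axis and vertical above 0.12 rad).
It fails at once if the brass weight on the lid is knocked over, lifted or carried off (angle between weight_2's own z axis and vertical above 0.5 rad or distance of weight_2 from where it was at the start of the episode above 0.035 m).
It fails at once if something standing round the box is picked up or pushed more than 30 mm (distance of any of card_pack_1, eraser, marker_1, tape_roll, spanner, glue_stick from where it was at the start of the episode above 0.03 m).
It also fails if it takes over 45 s, if anything falls off the work surface, if the arm or the gripper's body presses on something with over 40 N, if the wrist force passes 120 N, or if a joint passes its speed limit or range.

## Working session

There is one attempt and no reset: what is moved stays moved. The work goes in short steps, Python scripts to look and compute and a tool call to move; the robot and the scene stay as the last step left them, time stands still between calls to the robot, and variables do not carry over. Pictures are saved under pics/ and viewed, about 8 in all and at most 12, crops included, and the job is handed in when it is done.

Besides the shell and the picture viewer there is one more tool, called after "Emit:" as name(argument=value, ...), one argument or row to a line, values as JSON. send_rows: Moves the arm, as the interface text tells. Its arguments: {"type":"object","properties":{"delta_pos":{"type":"array","items":{"type":"array","items":{"type":"number"}}},"angular":{"type":"array","items":{"type":"array","items":{"type":"number"}}},"hand":{"type":"number"},"force":{"type":"number"}},"required":["delta_pos","angular"]}

```bash
mkdir -p pics; cat > h.py <<'E'
import numpy as np, cv2
from rig import env
def ray(pic,uv):
    d=cv2.undistortPoints(np.array([[uv]],float),pic['intrinsics'],pic['dist'])[0,0]
    T=pic['pose']; v=T[:3,:3]@np.array([d[0],-d[1],-1]); return T[:3,3],v
def at_z(pic,uv,z):
    o,v=ray(pic,uv); return o+v*(z-o[2])/v[2]
def proj(pic,P):
    T=pic['pose']; p=(np.atleast_2d(P)-T[:3,3])@T[:3,:3]; p=p*[1,-1,-1]
    return cv2.projectPoints(p,np.zeros(3),np.zeros(3),pic['intrinsics'],np.array(pic['dist'],float))[0][:,0]
E
python3 - <<'E'
from h import *
np.set_printoptions(precision=4,suppress=True)
s=env.sense(); print(s['time'],s['position'],s['eef_rot'],s['ft_force'],s['gripper_width'])
ims=[]
for c in('top','scene'):
    p=env.read_camera(c); ims.append(p['color']); print(c,p['pose'])
    for n in('parts_box','weight_2','front_pad','back_pad','left_pad','right_pad','card_pack_1','eraser','marker_1','glue_stick','tape_roll'):
        for r in env.search_frame(n,p)[:1]: 
            b=r['rect']; print(n,round(r['p'],2),np.round(b),at_z(p,((b[0]+b[2])/2,(b[1]+b[3])/2),.07))
    cv2.imwrite(f'pics/{c}.png',cv2.resize(p['color'],(800,600)))
E
```

```text
0.0 [ 0.2473 -0.5185  0.2379] [[ 0.9027  0.4303 -0.0004]
 [ 0.4303 -0.9027  0.0016]
 [ 0.0003 -0.0016 -1.    ]] [-0.2465  0.171   0.8989] 0.9981857550150002
top [[ 0.0053  0.9962 -0.0864  0.4653]
 [-0.9998  0.0067  0.0162  0.0068]
 [ 0.0167  0.0863  0.9961  1.3009]
 [ 0.      0.      0.      1.    ]]
parts_box 0.79 [255. 157. 323. 211.] [ 0.5871 -0.101   0.07  ]
weight_2 0.58 [287. 177. 297. 190.] [ 0.5889 -0.1116  0.07  ]
front_pad 0.75 [267. 192. 308. 209.] [ 0.5358 -0.0985  0.07  ]
back_pad 0.7 [276. 156. 312. 178.] [ 0.6393 -0.1182  0.07  ]
left_pad 0.5 [258. 168. 272. 185.] [ 0.6099 -0.0298  0.07  ]
right_pad 0.62 [311. 177. 322. 197.] [ 0.5772 -0.1867  0.07  ]
card_pack_1 0.55 [224. 163. 251. 186.] [0.6142 0.0546 0.07  ]
eraser 0.69 [273. 216. 293. 228.] [ 0.4725 -0.085   0.07  ]
marker_1 0.29 [255. 169. 271. 185.] [ 0.6079 -0.0231  0.07  ]
glue_stick 0.42 [105. 175. 123. 186.] [0.5929 0.4231 0.07  ]
tape_roll 0.61 [378. 178. 416. 211.] [ 0.5563 -0.4283  0.07  ]
scene [[-0.8936  0.3453 -0.2866  0.2006]
 [-0.4488 -0.6883  0.57    0.7301]
 [-0.0005  0.638   0.77    1.0612]
 [ 0.      0.      0.      1.    ]]
parts_box 0.86 [234. 137. 302. 203.] [ 0.5743 -0.0699  0.07  ]
weight_2 0.51 [268. 156. 274. 163.] [ 0.5836 -0.1147  0.07  ]
front_pad 0.71 [267. 157. 295. 182.] [ 0.5374 -0.0884  0.07  ]
back_pad 0.79 [241. 141. 270. 170.] [ 0.6357 -0.1068  0.07  ]
left_pad 0.68 [241. 139. 268. 168.] [ 0.6427 -0.1121  0.07  ]
right_pad 0.48 [276. 140. 292. 156.] [ 0.5696 -0.1794  0.07  ]
card_pack_1 0.6 [219. 193. 248. 220.] [0.6007 0.1021 0.07  ]
eraser 0.41 [298. 182. 306. 196.] [ 0.4503 -0.047   0.07  ]
marker_1 0.67 [296. 179. 307. 196.] [ 0.4531 -0.0521  0.07  ]
glue_stick 0.52 [163. 294. 180. 318.] [0.5899 0.4386 0.07  ]
tape_roll 0.78 [300.  99. 331. 127.] [ 0.5408 -0.3854  0.07  ]
```

```bash
cat >> h.py <<'E'
def pads(cx,cy,yaw,z=.078):
    R=np.array([[np.cos(yaw),-np.sin(yaw)],[np.sin(yaw),np.cos(yaw)]])
    L=np.array([[-.057,0],[.057,0],[0,.087],[0,-.087]])
    return np.c_[L@R.T+[cx,cy],np.full(4,z)]
def corners(cx,cy,yaw,z,hx=.066,hy=.096):
    R=np.array([[np.cos(yaw),-np.sin(yaw)],[np.sin(yaw),np.cos(yaw)]])
    L=np.array([[-hx,-hy],[hx,-hy],[hx,hy],[-hx,hy]]); return np.c_[L@R.T+[cx,cy],np.full(4,z)]
def overlay(pic,c,box,scale):
    x0,y0,x1,y1=box; im=cv2.resize(pic['color'][y0:y1,x0:x1],None,fx=scale,fy=scale,interpolation=cv2.INTER_CUBIC)
    q=lambda P:np.int32((proj(pic,P)-[x0,y0]+.5)*scale)
    cv2.polylines(im,[q(corners(*c,.07))],True,(0,255,255),1)
    cv2.polylines(im,[q(corners(*c,.07,.031,.061))],True,(0,255,0),1)
    for a in q(pads(*c)): cv2.circle(im,tuple(map(int,a)),3,(0,0,255),-1)
    return im
E
python3 - <<'E'
from h import *
p=env.read_camera('top')
cv2.imwrite('pics/top1.png',overlay(p,(.587,-.1085,-.2),(220,140,350,235),6))
E
```

```text
(no output)
```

View pics/top1.png

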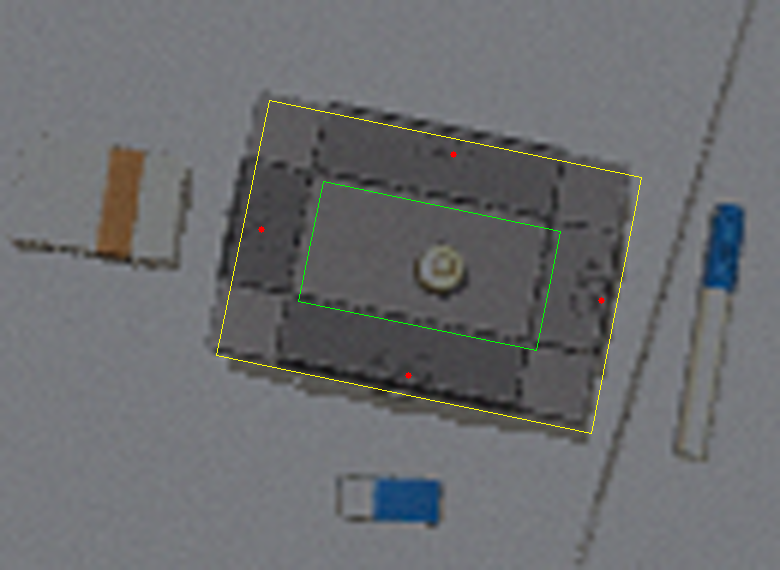

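Emit:
send_rows(
  delta_pos=[
    [0, 0, 0],
    [0, 0, 0],
    [0, 0, 0],
    [0, 0, 0],
    [0, 0, 0],
    [0, 0, 0],
  ],
  angular=[
    [0, 0, 0.103],
    [0, 0, 0.103],
    [0, 0, 0.103],
    [0, 0, 0.103],
    [0, 0, 0.103],
    [0, 0, 0.103],
  ],
  hand=1,
)

```text
time: 1.75
position: [0.2474, -0.5191, 0.2387]
eef_rot: [[0.979, -0.206, -0.0], [-0.206, -0.979, -0.0], [-0.0, 0.0, -1.0]]
ft_force: [-0.9, -0.8, -0.7]
gripper_width: 0.575
```

Emit:
send_rows(
  delta_pos=[
    [0.055, -0.134, 0],
    [0.055, -0.134, 0],
    [0.055, -0.134, 0],
    [0.055, -0.134, 0],
    [0.055, -0.134, 0],
    [0.055, -0.134, 0],
    [0.055, -0.134, 0],
    [0.055, -0.134, 0],
  ],
  angular=[
    [0, 0, 0],
    [0, 0, 0],
    [0, 0, 0],
    [0, 0, 0],
    [0, 0, 0],
    [0, 0, 0],
    [0, 0, 0],
    [0, 0, 0],
  ],
)

```text
time: 2.42
position: [0.4098, -0.2771, 0.239]
eef_rot: [[0.98, -0.201, 0.0], [-0.201, -0.98, -0.0], [0.001, 0.0, -1.0]]
ft_force: [0.2, -0.2, 0.1]
gripper_width: 0.007
```

Emit:
send_rows(
  delta_pos=[
    [0.055, -0.134, 0],
    [0.055, -0.134, 0],
    [0.055, -0.134, 0],
    [0.055, -0.134, 0],
    [0.055, -0.134, 0],
    [0.055, -0.134, 0],
    [0, 0, 0],
    [0, 0, 0],
  ],
  angular=[
    [0, 0, 0],
    [0, 0, 0],
    [0, 0, 0],
    [0, 0, 0],
    [0, 0, 0],
    [0, 0, 0],
    [0, 0, 0],
    [0, 0, 0],
  ],
)

```text
time: 3.08
position: [0.5308, -0.0968, 0.2386]
eef_rot: [[0.98, -0.197, -0.0], [-0.197, -0.98, -0.0], [-0.0, 0.0, -1.0]]
ft_force: [-0.4, 0.5, 0.5]
gripper_width: 0.003
```

```bash
python3 - <<'E'
from h import *
np.set_printoptions(precision=4,suppress=True)
s=env.sense(); print(s['time'],s['position'],s['eef_rot'],s['ft_force'],s['gripper_width'],s['joint_pos'])
p=env.read_camera('wrist'); print(p['pose'])
c=(.588,-.105,-.2)
cv2.imwrite('pics/w1.png',overlay(p,c,(0,0,512,384),1.5))
p=env.read_camera('top'); cv2.imwrite('pics/t2.png',overlay(p,c,(220,140,350,235),6))
E
```

```text
3.0833 [ 0.5308 -0.0968  0.2386] [[ 0.9804 -0.1973 -0.0002]
 [-0.1973 -0.9804 -0.0001]
 [-0.0002  0.0001 -1.    ]] [-0.3927  0.5209  0.4533] 0.003109317319180163 [-0.4003  0.1019  1.6962 -0.0002  1.3437  1.3691]
[[-0.1972  0.9379  0.2854  0.6043]
 [-0.9804 -0.1887 -0.0575 -0.1111]
 [-0.     -0.2911  0.9567  0.385 ]
 [ 0.      0.      0.      1.    ]]
```

View pics/w1.png

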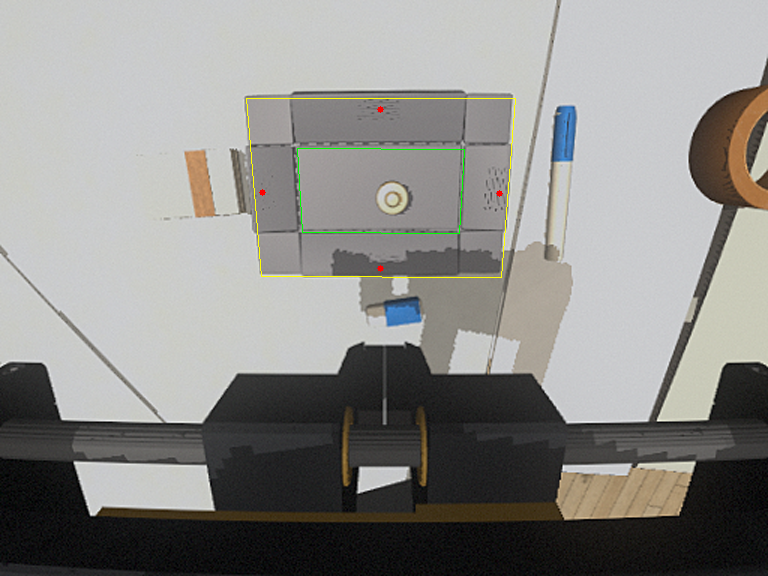

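Emit:
send_rows(
  delta_pos=[
    [0.002, -0.017, 0],
    [0, 0, 0.123],
    [0, 0, 0.123],
    [0, 0, 0.123],
    [0, 0, 0.123],
    [0, 0, 0.123],
    [0, 0, 0],
    [0, 0, 0],
  ],
  angular=[
    [0, 0, 0],
    [0, 0, 0],
    [0, 0, 0],
    [0, 0, 0],
    [0, 0, 0],
    [0, 0, 0],
    [0, 0, 0],
    [0, 0, 0],
  ],
)

```text
time: 3.85
position: [0.5304, -0.0949, 0.0843]
eef_rot: [[0.979, -0.203, -0.003], [-0.203, -0.979, 0.001], [-0.003, -0.001, -1.0]]
ft_force: [0.3, 0.3, -0.0]
gripper_width: -0.001
```

Emit:
send_rows(
  delta_pos=[
    [0, 0, 0.012],
    [0, 0, 0.012],
    [0, 0, 0.012],
    [0, 0, 0],
  ],
  angular=[
    [0, 0, 0],
    [0, 0, 0],
    [0, 0, 0],
    [0, 0, 0],
  ],
)

```text
time: 4.18
position: [0.5322, -0.0949, 0.0772]
eef_rot: [[0.98, -0.201, 0.002], [-0.201, -0.98, -0.001], [0.002, 0.001, -1.0]]
ft_force: [-1.7, -1.4, 1.9]
gripper_width: 0.002
```

Emit:
send_rows(
  delta_pos=[
    [0, 0, 0.012],
    [0, 0, 0.012],
    [0, 0, 0],
  ],
  angular=[
    [0, 0, 0],
    [0, 0, 0],
    [0, 0, 0],
  ],
)

```text
time: 4.43
position: [0.5322, -0.0944, 0.0704]
eef_rot: [[0.98, -0.201, 0.001], [-0.201, -0.98, -0.0], [0.002, 0.0, -1.0]]
ft_force: [0.6, 0.4, 2.5]
gripper_width: 0.008
```

Emit:
send_rows(
  delta_pos=[
    [0, 0, 0.006],
    [0, 0, 0.004],
    [0, 0, 0],
  ],
  angular=[
    [0, 0, 0],
    [0, 0, 0],
    [0, 0, 0],
  ],
)

```text
time: 4.68
position: [0.5323, -0.0944, 0.0701]
eef_rot: [[0.98, -0.2, 0.001], [-0.2, -0.98, -0.001], [0.001, 0.0, -1.0]]
ft_force: [-9.1, 2.2, 24.2]
gripper_width: 0.004
```

Emit:
send_rows(
  delta_pos=[
    [0, 0, -0.16],
    [0, 0, -0.16],
    [0.114, -0.002, 0],
    [0.114, -0.002, 0],
    [0.114, -0.002, 0],
    [0.114, -0.002, 0],
    [0, 0, 0.12],
    [0, 0, 0.12],
    [0, 0, 0],
    [0, 0, 0],
  ],
  angular=[
    [0, 0, 0],
    [0, 0, 0],
    [0, 0, 0],
    [0, 0, 0],
    [0, 0, 0],
    [0, 0, 0],
    [0, 0, 0],
    [0, 0, 0],
    [0, 0, 0],
    [0, 0, 0],
  ],
)

```text
time: 5.52
position: [0.6418, -0.1143, 0.0851]
eef_rot: [[0.98, -0.201, -0.005], [-0.201, -0.98, 0.002], [-0.006, -0.001, -1.0]]
ft_force: [0.7, 0.7, 0.1]
gripper_width: 0.006
```

Emit:
send_rows(
  delta_pos=[
    [0, 0, 0.012],
    [0, 0, 0.012],
    [0, 0, 0.012],
    [0, 0, 0.012],
    [0, 0, 0.012],
    [0, 0, 0],
  ],
  angular=[
    [0, 0, 0],
    [0, 0, 0],
    [0, 0, 0],
    [0, 0, 0],
    [0, 0, 0],
    [0, 0, 0],
  ],
)

```text
time: 6.02
position: [0.6437, -0.1152, 0.0727]
eef_rot: [[0.98, -0.201, 0.0], [-0.201, -0.98, -0.0], [0.0, 0.0, -1.0]]
ft_force: [-0.7, 0.1, -1.0]
gripper_width: 0.005
```

Emit:
send_rows(
  delta_pos=[
    [0, 0, 0.01],
    [0, 0, 0.008],
    [0, 0, 0.004],
    [0, 0, 0],
  ],
  angular=[
    [0, 0, 0],
    [0, 0, 0],
    [0, 0, 0],
    [0, 0, 0],
  ],
)

```text
time: 6.35
position: [0.6439, -0.1153, 0.0702]
eef_rot: [[0.98, -0.201, 0.0], [-0.201, -0.98, -0.0], [0.0, 0.0, -1.0]]
ft_force: [-10.2, 2.9, 22.5]
gripper_width: 0.006
```

Emit:
send_rows(
  delta_pos=[
    [0, 0, -0.16],
    [0, 0, -0.16],
    [-0.076, -0.116, 0],
    [-0.076, -0.116, 0],
    [-0.077, -0.116, 0],
    [0, 0, 0],
  ],
  angular=[
    [0, 0, 0],
    [0, 0, 0],
    [0, 0, 0],
    [0, 0, 0],
    [0, 0, 0],
    [0, 0, -0.115],
  ],
)

```text
time: 6.85
position: [0.6021, -0.0132, 0.1464]
eef_rot: [[0.997, -0.08, -0.003], [-0.08, -0.997, 0.003], [-0.003, -0.002, -1.0]]
ft_force: [0.3, 0.5, -0.4]
gripper_width: 0.003
```

Emit:
send_rows(
  delta_pos=[
    [0, 0, 0],
    [0, 0, 0],
    [0, 0, 0],
    [0, 0, 0],
    [0, 0, 0],
    [0, 0, 0],
    [0, 0, 0],
    [0, 0, 0],
    [0, 0, 0],
    [0, 0, 0],
  ],
  angular=[
    [0, 0, -0.115],
    [0, 0, -0.115],
    [0, 0, -0.115],
    [0, 0, -0.115],
    [0, 0, -0.115],
    [0, 0, -0.115],
    [0, 0, -0.115],
    [0, 0, -0.115],
    [0, 0, -0.115],
    [0, 0, -0.115],
  ],
)

```text
time: 7.68
position: [0.6046, -0.0184, 0.1465]
eef_rot: [[0.428, 0.904, -0.001], [0.904, -0.428, 0.0], [-0.0, -0.001, -1.0]]
ft_force: [-0.1, 0.6, 0.4]
gripper_width: 0.004
```

Emit:
send_rows(
  delta_pos=[
    [0, 0, 0],
    [0, 0, 0],
    [0, 0, 0],
    [0, 0, 0],
  ],
  angular=[
    [0, 0, -0.115],
    [0, 0, -0.115],
    [0, 0, 0],
    [0, 0, 0],
  ],
)

```text
time: 8.02
position: [0.6047, -0.0184, 0.1466]
eef_rot: [[0.21, 0.978, -0.001], [0.978, -0.21, 0.0], [-0.0, -0.001, -1.0]]
ft_force: [-0.4, -0.4, -0.3]
gripper_width: 0.003
```

```bash
python3 - <<'E'
from h import *
np.set_printoptions(precision=4,suppress=True)
c=(.588,-.104,-.2)
s=env.sense(); print(s['position'],s['eef_rot'],s['joint_pos'],s['ft_force']);print(pads(*c))
d=s['eef_rot'].T@(pads(*c)[2]-s['position']); print(d/.25)
p=env.read_camera('wrist')
im=overlay(p,c,(0,0,512,384),1.5); cv2.imwrite('pics/w2.png',im)
E
```

```text
[ 0.6047 -0.0184  0.1466] [[ 0.2097  0.9778 -0.0008]
 [ 0.9778 -0.2097  0.0002]
 [-0.     -0.0008 -1.    ]] [-0.2264  0.3407  1.6057 -0.      1.1959 -0.0151] [-0.3888 -0.4187 -0.341 ]
[[ 0.5321 -0.0927  0.078 ]
 [ 0.6439 -0.1153  0.078 ]
 [ 0.6053 -0.0187  0.078 ]
 [ 0.5707 -0.1893  0.078 ]]
[-0.0007  0.0026  0.2745]
```

View pics/w2.png

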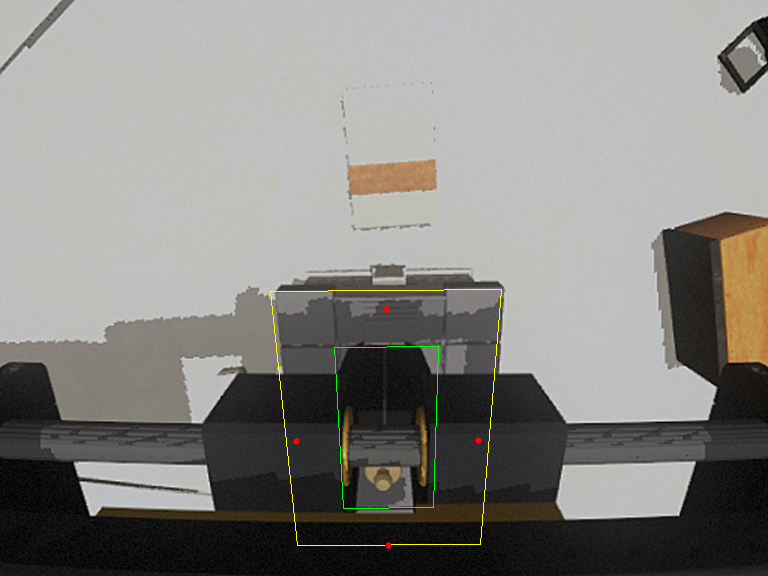

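Emit:
send_rows(
  delta_pos=[
    [0, 0.002, 0.12],
    [0, 0, 0.12],
    [0, 0, 0],
    [0, 0, 0.012],
    [0, 0, 0.012],
    [0, 0, 0.012],
    [0, 0, 0.012],
    [0, 0, 0.012],
    [0, 0, 0.01],
    [0, 0, 0],
  ],
  angular=[
    [0, 0, 0],
    [0, 0, 0],
    [0, 0, 0],
    [0, 0, 0],
    [0, 0, 0],
    [0, 0, 0],
    [0, 0, 0],
    [0, 0, 0],
    [0, 0, 0],
    [0, 0, 0],
  ],
)

```text
time: 8.9
position: [0.6064, -0.0188, 0.0704]
eef_rot: [[0.206, 0.978, 0.002], [0.978, -0.206, -0.0], [-0.0, 0.002, -1.0]]
ft_force: [-0.3, 0.5, 2.6]
gripper_width: 0.008
```

Emit:
send_rows(
  delta_pos=[
    [0, 0, 0.008],
    [0, 0, 0.004],
    [0, 0, 0],
  ],
  angular=[
    [0, 0, 0],
    [0, 0, 0],
    [0, 0, 0],
  ],
)

```text
time: 9.15
position: [0.6065, -0.0188, 0.0701]
eef_rot: [[0.206, 0.979, 0.002], [0.979, -0.206, -0.001], [-0.0, 0.002, -1.0]]
ft_force: [-10.2, 2.9, 22.8]
gripper_width: 0.006
```

Emit:
send_rows(
  delta_pos=[
    [0, 0, -0.16],
    [0, 0, -0.16],
    [-0.116, 0, 0],
    [-0.116, 0, 0],
    [-0.116, 0, 0],
    [-0.116, 0, 0],
    [-0.116, 0, 0],
    [-0.116, 0.003, 0],
    [0, 0, 0],
    [0, 0, 0],
  ],
  angular=[
    [0, 0, 0],
    [0, 0, 0],
    [0, 0, 0],
    [0, 0, 0],
    [0, 0, 0],
    [0, 0, 0],
    [0, 0, 0],
    [0, 0, 0],
    [0, 0, 0],
    [0, 0, 0],
  ],
)

```text
time: 9.98
position: [0.5701, -0.1907, 0.1466]
eef_rot: [[0.209, 0.978, 0.0], [0.978, -0.209, -0.0], [-0.0, 0.0, -1.0]]
ft_force: [-0.3, 0.3, 0.1]
gripper_width: 0.007
```

Emit:
send_rows(
  delta_pos=[
    [0, 0, 0.12],
    [0, 0, 0.12],
    [0, 0, 0],
    [0, 0, 0.012],
    [0, 0, 0.012],
    [0, 0, 0.012],
    [0, 0, 0.012],
    [0, 0, 0.012],
    [0, 0, 0.01],
    [0, 0, 0],
  ],
  angular=[
    [0, 0, 0],
    [0, 0, 0],
    [0, 0, 0],
    [0, 0, 0],
    [0, 0, 0],
    [0, 0, 0],
    [0, 0, 0],
    [0, 0, 0],
    [0, 0, 0],
    [0, 0, 0],
  ],
)

```text
time: 10.82
position: [0.5712, -0.1892, 0.0703]
eef_rot: [[0.206, 0.979, 0.002], [0.979, -0.206, -0.001], [-0.0, 0.002, -1.0]]
ft_force: [-2.2, -1.3, 7.2]
gripper_width: 0.003
```

Emit:
send_rows(
  delta_pos=[
    [0, 0, 0.008],
    [0, 0, 0.004],
    [0, 0, 0],
  ],
  angular=[
    [0, 0, 0],
    [0, 0, 0],
    [0, 0, 0],
  ],
)

```text
time: 11.07
position: [0.5713, -0.1893, 0.07]
eef_rot: [[0.206, 0.979, 0.001], [0.979, -0.206, -0.001], [-0.001, 0.001, -1.0]]
ft_force: [-11.9, 4.6, 27.3]
gripper_width: 0.002
```

Emit:
send_rows(
  delta_pos=[
    [0, 0, -0.15],
    [0, 0, -0.15],
    [0, 0, -0.15],
    [-0.05, 0, -0.15],
    [-0.05, 0, -0.1],
    [-0.05, 0, 0],
    [0, 0, 0],
    [0, 0, 0],
  ],
  angular=[
    [0, 0, 0],
    [0, 0, 0],
    [0, 0, 0],
    [0, 0, 0],
    [0, 0, 0],
    [0, 0, 0],
    [0, 0, 0],
    [0, 0, 0],
  ],
)

```text
time: 11.73
position: [0.5622, -0.2256, 0.24]
eef_rot: [[0.207, 0.978, -0.001], [0.978, -0.207, 0.001], [0.001, -0.001, -1.0]]
ft_force: [-0.4, 0.5, -0.2]
gripper_width: 0.007
```

```bash
python3 - <<'E'
from h import *
c=(.588,-.104,-.2)
p=env.read_camera('wrist')
a=proj(p,corners(*c,.07)); x0,y0=np.maximum(np.int32(a.min(0))-30,0); x1,y1=np.minimum(np.int32(a.max(0))+30,[512,384])
cv2.imwrite('pics/w3.png',overlay(p,c,(x0,y0,x1,y1),min(780/(x1-x0),590/(y1-y0))))
E
```

```text
(no output)
```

View pics/w3.png

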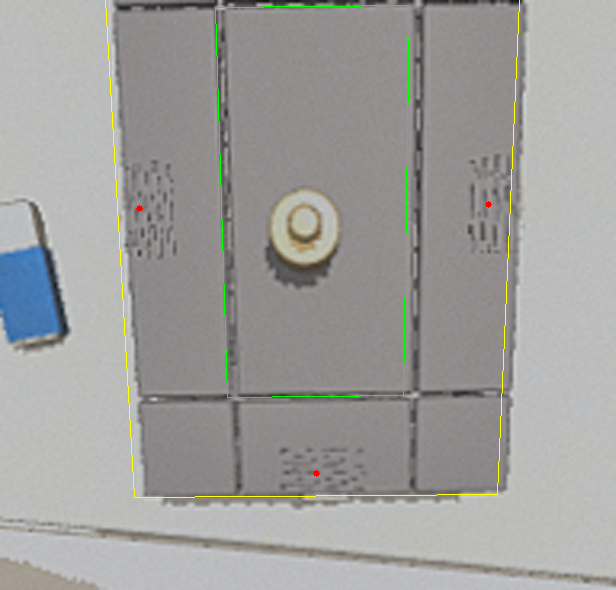

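Front, back and right look flush (edges run in line with the corner pieces) and the weight stands at (305,228). The left section is cut off at the top edge, so I'll back off to see it.

Emit:
send_rows(
  delta_pos=[
    [-0.1, 0, -0.05],
    [-0.1, 0, -0.05],
    [-0.1, 0, -0.05],
    [0, 0, 0],
    [0, 0, 0],
  ],
  angular=[
    [0, 0, 0],
    [0, 0, 0],
    [0, 0, 0],
    [0, 0, 0],
    [0, 0, 0],
  ],
)

```text
time: 12.2
position: [0.5469, -0.2991, 0.277]
eef_rot: [[0.208, 0.978, -0.001], [0.978, -0.208, 0.002], [0.001, -0.002, -1.0]]
ft_force: [-0.3, -0.3, 0.0]
gripper_width: 0.004
```

```bash
python3 - <<'E'
from h import *
c=(.588,-.104,-.2)
p=env.read_camera('wrist')
a=proj(p,corners(*c,.07)); x0,y0=np.maximum(np.int32(a.min(0))-30,0); x1,y1=np.minimum(np.int32(a.max(0))+30,[512,384])
cv2.imwrite('pics/w4.png',overlay(p,c,(x0,y0,x1,y1),min(780/(x1-x0),590/(y1-y0))))
E
```

```text
(no output)
```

View pics/w4.png

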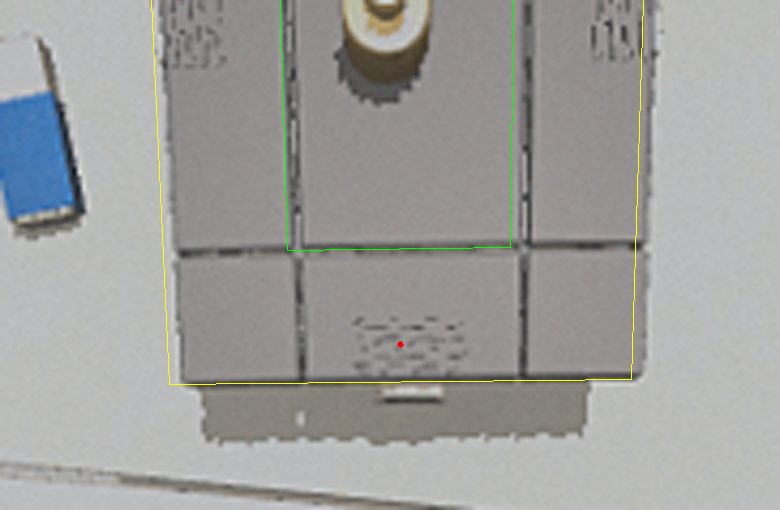

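The camera looks back towards the tool, so I moved the wrong way; going the other way.

Emit:
send_rows(
  delta_pos=[
    [0.11, 0, 0],
    [0.11, 0, 0],
    [0.11, 0, 0],
    [0.11, 0, 0],
    [0.11, 0, 0],
    [0, 0, 0],
    [0, 0, 0],
  ],
  angular=[
    [0, 0, 0],
    [0, 0, 0],
    [0, 0, 0],
    [0, 0, 0],
    [0, 0, 0],
    [0, 0, 0],
    [0, 0, 0],
  ],
)

```text
time: 12.83
position: [0.5753, -0.1614, 0.277]
eef_rot: [[0.202, 0.979, -0.002], [0.979, -0.202, 0.001], [0.001, -0.002, -1.0]]
ft_force: [-0.0, -0.2, -0.1]
gripper_width: 0.004
```

```bash
python3 - <<'E'
from h import *
c=(.588,-.104,-.2)
p=env.read_camera('wrist')
a=proj(p,corners(*c,.07)); x0,y0=np.maximum(np.int32(a.min(0))-30,0); x1,y1=np.minimum(np.int32(a.max(0))+30,[512,384])
cv2.imwrite('pics/w5.png',overlay(p,c,(x0,y0,x1,y1),min(780/(x1-x0),590/(y1-y0))))
E
```

```text
(no output)
```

View pics/w5.png

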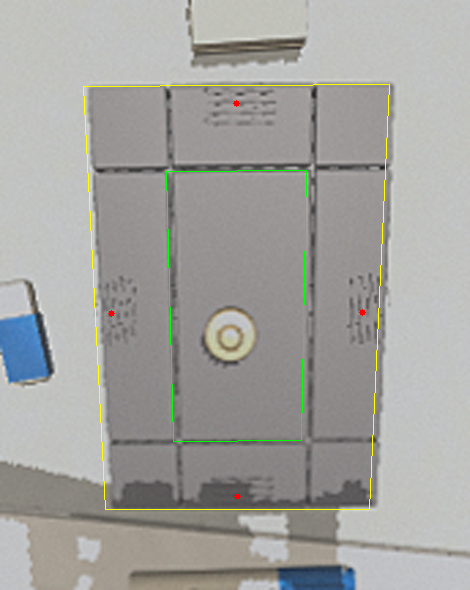

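All four sections now lie flush with their neighbouring corner pieces: left at the top (237,105), front (112,313), back (362,312) and right (237,495). The weight stands upright at (230,335), and the box is within about 3 mm of its original outline. Handing in.

```bash
python3 -c "
from rig import env
print(env.sense()['ft_force']); print(env.job_done())"
```

```text
[-0.46863795 -0.65262704  1.57755444]
the job is handed in; nothing more can be done
None
```

I pressed the four rim sections shut with the closed fingers, in the order front, back, left, right, and handed the job in at about 13 s.

- **Presses:** Each section let go part-way down and then met a hard stop at about 70 mm. I held each one there with 22 to 27 N.
- **Last wrist picture:** All four sections looked flush with the corner pieces. The brass weight stood upright on the lid. The box was within roughly 3 mm of its starting outline. The card pack, eraser and marker looked undisturbed.
- **Not checked:** I had no hinge-angle reading, so "shut" rests on the hard stops and the picture. I did not look again at the tape roll, spanner and glue stick, but the arm never went near them.
- **Slip:** I moved the camera the wrong way once during the last check, which cost about 1 s. The arm was clear of everything at hand-in.

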